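# Square up a steel angle in the weld fixture and hold it for tacking

### The arm

A 6-joint arm with a two-finger parallel gripper is mounted at the origin on the work surface. World frame = base frame: x ahead of the robot, y to its left, z up, the work surface at z = 0. Lengths are in m, angles in rad, forces in N, time in s.
With the tool pointing down it reaches from about 0.25 to 0.725 m from the base axis. Payload 4 kg.
Tool frame: the origin (TCP) lies midway between the tips of the shut fingers; the grasp point (between the pads) lies 19 mm behind it (grasp_offset is the distance from the TCP to the grasp point, in m); z points along the fingers, y is the line along which they close (so a half turn about z gives the same grasp; the last joint's range is limited). The gripper opens to 85 mm and grips with 20 to 120 N. Pads are 22 mm wide; open, the fingers measure 114 mm over their backs; the gripper's body (76 mm by 85 mm) begins 54 mm behind the grasp point. The pads swing forward as they close: fully open they stand 13 mm farther back than shut.
Start: joints at [1.213, 0.241, 0.005, 1.335, 0, 1.571], TCP at [0.175, 0.468, 0.231] pointing down, gripper open.
Joint ranges: [-2.72, 2.72], [-1.05, 1.87], [-1.09, 1.28], [-1.99, 2.15], [-1.42, 1.44], [-3.14, 3.14]. Speed limits (rad/s): [2.79, 2.79, 3.14, 3.14, 3.14, 3.14].

### API

Orientations are given as a rotation vector (axis times angle).
In Python, from station import get_obs, capture, hand_in, grasp_offset gives the robot as it stands.
- The arm moves only by the tool jog_arm, never from a script. Its argument "deltas" is a list of rows, each a list of 3 entries, a list of its own where there are three numbers: the shift along the world's x, y, z normalised to -1 to 1, where 1 is 0.12 m, then the turn, a rotation vector about the world's x, y, z normalised to -1 to 1, where 1 is 2 pi rad, then the gripper's target within -1 to 1 (fully open at 1, half-way at 0, shut at -1). A call has 1 to 12 rows; each row is the pose to reach, as a shift and turn from the pose commanded when the call began, turning the shorter way round; what a row does not reach only later rows make up. A row lasts 1/12 s, in which the tool goes at most 41.7 mm and 7.16 degrees, less where a joint would pass 70% of its speed; a pose out of reach is approached as far as the arm can. A call with a number of a shift or a turn outside -1 to 1 is refused whole. A call with a gripper value outside its range is refused whole. The fingers move at their own pace and stop on an object; the grip force is fixed at half the most. Time passes only in rows, so rows that repeat a pose let the fingers close. It gives the time, the measured TCP pose, the force, the opening and the grip force at its end, in the units of the state.
- get_obs(): the state, without advancing time (a new reading comes with each control period).
- capture(name): name is "scene" or "top" or "wrist"; returns a dict with "img" (400x640x3 uint8, red, green, blue), "mtx" (3x3 intrinsics, pixels), "rvec" (rotation vector, rad) and "tvec" (3), from world to camera coordinates, as OpenCV has them. Camera axes: x right, y down, z forward; pixel columns grow to the right and rows downward; lengths in m; the calibration is good to about 2 mm. A picture is of the moment at which its call begins. There is no depth.
- hand_in(): hands the job in; it is judged then, once.
The state is a dict: "time_s": time; "joint_positions": joint angles; "qvel": joint speeds; "tau": joint torques, N m; "position": TCP position; "ee_rot": TCP orientation; "wrist_force": force on the tool from outside, world axes, zero at the start; "ft_torque": the same for the moment, N m; "gripper_width": opening from 0.0 (shut) to 1.0 (fully open); "grasp_force": force on a finger pad.
Only numpy, scipy, OpenCV 4.12 (cv2) and the standard library are available. Lean on these libraries where they do the work, as an engineer would, in place of code of your own. Each camera call takes 0.05 s, during which the arm holds its last target. There are 200 camera calls.

### The job

The piece of steel angle in the weld fixture was clamped crooked. Swing the toggle clamp fully back off it, slide the angle square into the corner of the fixture so that its upright leg lies flat against the fence and its end butts against the stop block, then press it firmly against the fence and down onto the bed at the same time with one diagonal push. Finish while still holding it pressed like that (do not let go or back off), and leave the other things on the table alone.

Things in the scene. Friction and masses are not known exactly. Their poses are not given: they have to be found in the camera images.
- fixture: Fixed weld fixture, placed anew each time. Origin on the table top. Its frame: +x from the foot side to the fence, +y along the fence to the stop block, z up. Grey bed plate 200 (x) by 330 (y) by 10 mm thick: x -100 to 100, y -200 to 130, top at z = 10 mm. All parts below are fixed on this frame.
- bed: The grey bed plate; its origin and axes are those of fixture (on the table, 10 mm below the bed's top). Steel slides on bed, fence and stop with friction about 0.3.
- fence: Straight steel bar 25 wide, 25 high, 200 mm long on the bed. Origin at the foot and middle of its working face, on the bed's top (x 45, y 20, z 10 mm in the fixture frame). The working face looks to -x; the bar spans x 0 to 25, y -100 to 100, z 0 to 25 mm.
- stop: Small steel stop block at the +y end of the angle's place, 45 (x) by 25 (y) by 25 mm high on the bed. Origin at the foot and middle of its working face, which looks to -y (x 18, y 70, z 10 mm in the fixture frame); the block spans y 0 to 25 mm.
- angle: Loose bare steel angle, 100 mm long (y), about 0.66 kg. Flat foot 8 mm thick, x -65 to 0 mm; upright leg 8 mm thick, x -8 to 0, 50 mm high in all. Origin at the bottom of the leg's outer face (which belongs against the fence), mid-length; z up. Starts on the bed, 12 to 28 mm off the fence, 15 to 35 off the stop, up to 0.12 rad crooked. Pushed only high on the leg it may tip over the fence.
- angle_end (a point): Point on the angle's end face towards the stop: at its heel, x 0, y 50, z 0 mm in the angle's frame.
- clamp (a joint): Toggle clamp hinge, rad: 0 clamped (spindle resting on the angle's foot, handle upright), 1.75 fully back at its stop. Axis along the fixture's +x: opening sends the handle over to -y and down while the arm rises. No spring: past centre (before 0.9 rad) it falls back to its stop by its own weight; under 4 N at the handle.
- clamp_pivot (a point): Clamp hinge axis, x -12, y -135, z 50 mm in the fixture frame (same axes). One-piece bell crank: 12 mm square arm reaching 117 mm to +y when clamped, its spindle 105 mm out; at right angles a handle 110 mm long, standing up from the pivot, its outer 75 mm a black grip 22 mm thick. Bracket cheeks beside the pivot: 29 mm over all, top 12 mm above it.
- clamp_grip (a point): End of the clamp's handle (centre of the grip's end face), 110 mm from the pivot.
- hammer: Bystander: hammer lying on the table, left. Leave alone.
- brush: Bystander: brush lying on the table, right. Leave alone.
- coupon: Bystander: steel plate 100 by 50 by 12 mm lying beside the fixture, left. Leave alone.
- tray: Bystander: open steel tray 120 by 160 by 40 mm beside the fixture, right. Leave alone.
Mind the look-alikes: they are no part of the job. What is shaped like the angle but black or blue is not meant.

How it is judged:
On the way:
1. the toggle clamp is swung back over centre (value of joint clamp above 1.4 rad), for 0.2 s.
At the end, for the whole second after the job is handed in: Clamp joint over 1.4 rad; angle flat on the bed (tilt under 0.03 rad, within 2 mm) and square to the fence (0.03 rad), within 3 mm of fence and of stop, still; pressed by the fingers so that it bears over 4 N on the fence and over 12 N on the bed (own weight about 6.5 N included) (value of joint clamp above 1.4 rad and x of angle in the frame of fence between -0.003 and 0.003 m and angle between the y axis of angle and the y axis of fence, either way round below 0.03 rad and angle between angle's own z axis and vertical below 0.03 rad and z of angle in the frame of bed below 0.012 m and y of angle_end in the frame of stop between -0.003 and 0.003 m and contact force between angle and fence above 4 N and contact force between angle and bed above 12 N and contact force between the fingers and angle above 4 N and linear speed of angle below 0.01 m/s); the arm keeps its last pose, push and grip.
It fails at once if a bystander is disturbed (moved over 30 mm) (distance of any of hammer, brush, coupon, tray from where it was at the start of the episode above 0.03 m).
It also fails if it takes over 64 s, if anything falls off the work surface, if the arm or the gripper's body presses on something with over 40 N, if the wrist force passes 120 N, or if a joint passes its speed limit or range.

## Working session

There is one attempt and no reset: what is moved stays moved. The work goes in short steps, Python scripts to look and compute and a tool call to move; the robot and the scene stay as the last step left them, time stands still between calls to the robot, and variables do not carry over. Pictures are saved under pics/ and viewed, at most 10 in all, crops included, and the job is handed in when it is done.

Besides the shell and the picture viewer there is one more tool, called after ">>>" as name(argument=value, ...) on one line, values as JSON. jog_arm: Moves the arm, as the interface text tells. Its arguments: {"type":"object","properties":{"deltas":{"type":"array"}},"required":["deltas"]}

```bash
mkdir -p pics
python3 - <<'E'
from station import get_obs,capture,grasp_offset
import cv2,pickle
o=get_obs();print({k:o[k] for k in('time_s','position','ee_rot','gripper_width','wrist_force')},grasp_offset)
for n in('top','scene'):
    c=capture(n);pickle.dump(c,open(f'pics/{n}0.pkl','wb'));cv2.imwrite(f'pics/{n}0.png',c['img'][:,:,::-1]);print(n,c['mtx'],c['rvec'],c['tvec'])
E
```

```text
{'time_s': 0.0, 'position': array([0.17486508, 0.46775587, 0.23040179]), 'ee_rot': array([-0.55890526, -3.09107778,  0.00322276]), 'gripper_width': 0.9985480588420007, 'wrist_force': array([-0.23622823,  0.58597361, -0.2148129 ])} 0.0187
top [[393.53846201   0.         315.37231935]
 [  0.         393.53846201 206.729542  ]
 [  0.           0.           1.        ]] [ 2.15796186 -2.16410677  0.13993133] [-0.03278894  0.578909    1.3849618 ]
scene [[409.14930148   0.         321.42042847]
 [  0.         409.14930148 196.2850994 ]
 [  0.           0.           1.        ]] [ 2.30114319  0.97111468 -0.36162972] [-0.38030534 -0.24691857  1.80394319]
```

View pics/top0.png

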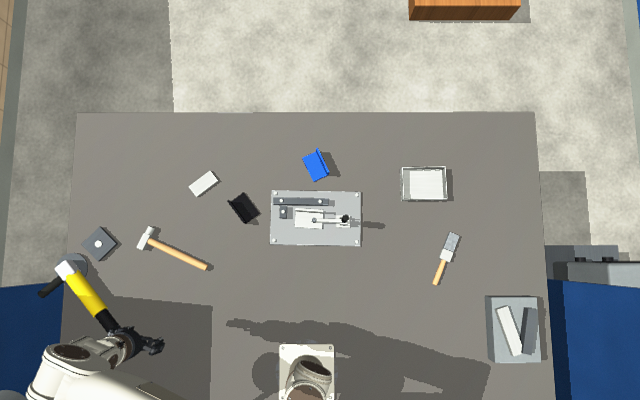

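View pics/scene0.png

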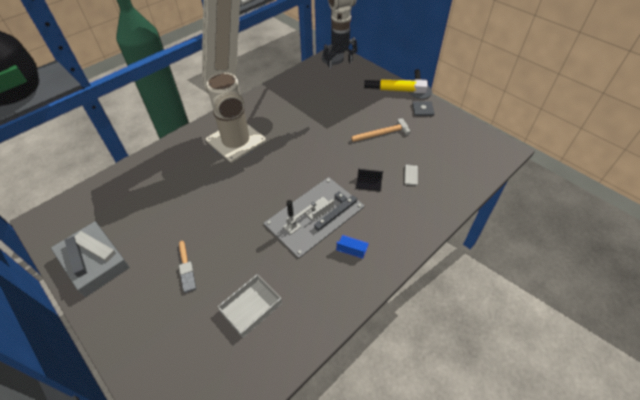

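Top view: the fixture is at px (270–361, 190–246), with its fence along the top, its stop on the left and the clamp on the right. The candidates for the angle are the white one on the fixture bed at (308, 218), the black one at (243, 207) and the blue one at (316, 165). The bare steel one on the bed fits the description. I'll confirm that in an enlarged crop.

Run:
```python
import cv2
a=cv2.imread('pics/top0.png')[182:254,264:368]
a=cv2.resize(a,None,fx=7.5,fy=7.5,interpolation=cv2.INTER_CUBIC)
cv2.imwrite('pics/topcrop.png',a)
```

```text
(no output)
```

View pics/topcrop.png

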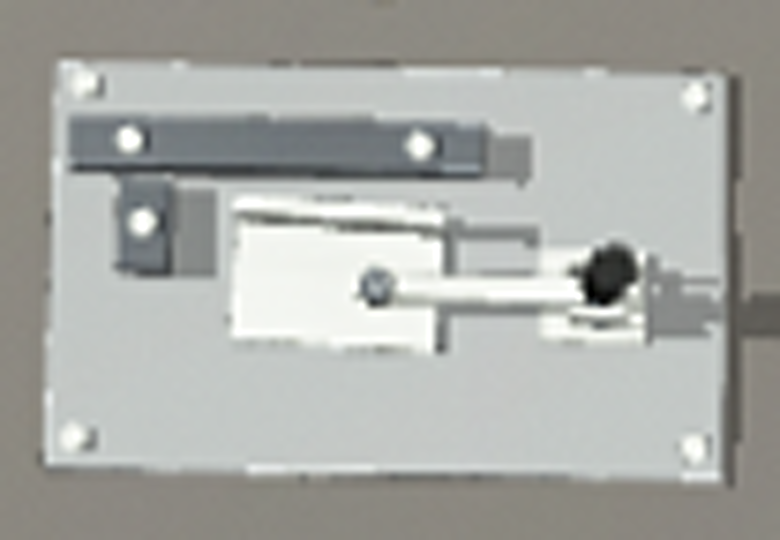

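The crop shows the bare steel angle on the bed under the clamp spindle, with the foot's front edge from (230,338) to (436,352) and the leg's top edge from (235,198) to (445,208). The bed corners are (57,62), (728,75), (722,483) and (45,467). The black grip is upright at (608,272).

```bash
cat > h.py <<'E'
import numpy as np,cv2,pickle
def ray(c,px,z):
    R=cv2.Rodrigues(np.array(c['rvec'],float))[0];t=np.array(c['tvec']).ravel()
    C=-R.T@t
    u=cv2.undistortPoints(np.array([[px]],float),np.array(c['mtx']),None)[0,0]
    d=R.T@np.r_[u,1]; return C+d*(z-C[2])/d[2]
def proj(c,P):
    return cv2.projectPoints(np.atleast_2d(np.array(P,float)),np.array(c['rvec'],float),np.array(c['tvec'],float),np.array(c['mtx']),None)[0][:,0]
def fit(A,B): # 2D rigid A->B
    a=A-A.mean(0);b=B-B.mean(0)
    th=np.arctan2((a[:,0]*b[:,1]-a[:,1]*b[:,0]).sum(),(a*b).sum())
    R=np.array([[np.cos(th),-np.sin(th)],[np.sin(th),np.cos(th)]])
    return th,B.mean(0)-R@A.mean(0),R
E
python3 - <<'E'
from h import *
c=pickle.load(open('pics/top0.pkl','rb'))
f=lambda p,z:ray(c,[(p[0]+.5)/7.5-.5+264,(p[1]+.5)/7.5-.5+182],z)[:2]
B=np.array([f(p,.01) for p in[(57,62),(728,75),(722,483),(45,467)]])
A=np.array([[.1,.13],[.1,-.2],[-.1,-.2],[-.1,.13]])
th,t,R=fit(A,B);print('fixture',th,t,(A@R.T+t-B)*1e3)
I=lambda p:R.T@(p-t)
for n,p,z in[('footL',(230,338),.018),('footR',(436,352),.018),('legL',(235,198),.06),('legR',(445,208),.06),('grip end',(608,268),.16),('fenceL',(68,172),.035),('fenceR',(487,178),.035)]:
    print(n,f(p,z),I(f(p,z))*1e3)
for n,P in dict(fence=(.045,.02),pivot=(-.012,-.135),stop=(.018,.07),goal=(.045,.02)).items():print(n,R@np.array(P)+t)
E
```

```text
fixture -0.024491319606319218 [0.54282866 0.00068796] [[ 0.7286644  -0.23164488]
 [-0.1441515   0.38079934]
 [ 0.0274641  -1.09980708]
 [-0.611977    0.95065263]]
footL [0.5083603  0.04244694] [-35.48065304  40.90236782]
footR [ 0.50129687 -0.05727196] [-40.09996207 -58.9595997 ]
legL [0.5715732 0.0383229] [27.81428431 38.32757234]
legR [ 0.56656664 -0.0609308 ] [ 25.23983186 -61.01896555]
grip end [ 0.52827452 -0.12953528] [ -11.36075204 -130.54059955]
fenceL [0.58739285 0.11990228] [ 41.63140383 120.2698908 ]
fenceR [ 0.58399002 -0.0819031 ] [ 43.17158207 -81.55829854]
fence [0.58830494 0.01957996]
pivot [ 0.52752626 -0.13397769]
stop [0.56253748 0.07022617]
goal [0.58830494 0.01957996]
```

>>> jog_arm(deltas=[[[0.15,-0.24,0],[0,0,-0.01],-1],[[0.3,-0.47,0],[0,0,-0.02],-1],[[0.45,-0.71,0],[0,0,-0.03],-1],[[0.588,-0.942,0],[0,0,-0.0394],-1],[[0.588,-0.942,0],[0,0,-0.0394],-1]])

```text
time_s: 0.52
position: [0.247, 0.3508, 0.2309]
ee_rot: [0.946, 2.995, -0.005]
wrist_force: [-0.3, -0.5, -0.6]
gripper_width: 0.302
grasp_force: 0.0
```

>>> jog_arm(deltas=[[[0.15,-0.24,0],[0,0,-0.01],-1],[[0.3,-0.47,0],[0,0,-0.02],-1],[[0.45,-0.71,0],[0,0,-0.03],-1],[[0.588,-0.942,0],[0,0,-0.0394],-1],[[0.588,-0.942,0],[0,0,-0.0394],-1]])

```text
time_s: 0.93
position: [0.3178, 0.2386, 0.2311]
ee_rot: [1.31, 2.854, -0.003]
wrist_force: [-0.1, 0.3, 0.7]
gripper_width: -0.0
grasp_force: 0.0
```

>>> jog_arm(deltas=[[[0.15,-0.24,0],[0,0,-0.01],-1],[[0.3,-0.47,0],[0,0,-0.02],-1],[[0.45,-0.71,0],[0,0,-0.03],-1],[[0.588,-0.942,0],[0,0,-0.0394],-1],[[0.588,-0.942,0],[0,0,-0.0394],-1]])

```text
time_s: 1.35
position: [0.3889, 0.1262, 0.2311]
ee_rot: [1.651, 2.671, -0.001]
wrist_force: [-0.3, 0.4, -1.0]
gripper_width: 0.005
grasp_force: 0.0
```

>>> jog_arm(deltas=[[[0.15,-0.24,0],[0,0,-0.01],-1],[[0.3,-0.47,0],[0,0,-0.02],-1],[[0.45,-0.71,0],[0,0,-0.03],-1],[[0.588,-0.942,0],[0,0,-0.0394],-1],[[0.588,-0.942,0],[0,0,-0.0394],-1]])

```text
time_s: 1.77
position: [0.4599, 0.0135, 0.2308]
ee_rot: [1.966, 2.448, -0.0]
wrist_force: [0.1, 0.5, -0.5]
gripper_width: -0.003
grasp_force: 0.0
```

>>> jog_arm(deltas=[[[0.15,-0.24,0],[0,0,-0.01],-1],[[0.3,-0.47,0],[0,0,-0.02],-1],[[0.45,-0.71,0],[0,0,-0.03],-1],[[0.588,-0.942,0],[0,0,-0.0394],-1],[[0.588,-0.942,0],[0,0,-0.0394],-1]])

```text
time_s: 2.18
position: [0.5305, -0.0994, 0.2302]
ee_rot: [2.252, 2.188, -0.001]
wrist_force: [0.8, 1.3, 0.7]
gripper_width: 0.003
grasp_force: 0.0
```

>>> jog_arm(deltas=[[[-0.02,0.05,-0.3],[0,0,0],-1],[[-0.02,0.05,-0.6],[0,0,0],-1],[[-0.02,0.05,-0.85],[0,0,0],-1],[[-0.02,0.05,-1.0],[0,0,0],-1],[[-0.02,0.05,-1.0],[0,0,0],-1]])

```text
time_s: 2.6
position: [0.5214, -0.0881, 0.1064]
ee_rot: [-2.239, -2.191, 0.009]
wrist_force: [-0.3, -0.2, 0.6]
gripper_width: -0.002
grasp_force: 0.0
```

>>> jog_arm(deltas=[[[0,0,-0.08],[0,0,0],-1],[[0,-0.05,-0.08],[0,0,0],-1],[[0,-0.15,-0.08],[0,0,0],-1],[[0,-0.25,-0.08],[0,0,0],-1],[[0,-0.35,-0.08],[0,0,0],-1],[[0,-0.45,-0.08],[0,0,0],-1],[[0,-0.55,-0.08],[0,0,0],-1],[[0,-0.65,-0.08],[0,0,0],-1]])

```text
time_s: 3.27
position: [0.5256, -0.171, 0.1021]
ee_rot: [2.249, 2.192, -0.0]
wrist_force: [-0.1, -0.3, -0.6]
gripper_width: 0.003
grasp_force: 0.3
```

>>> jog_arm(deltas=[[[0,-0.1,0],[0,0,0],-1],[[0,-0.2,0],[0,0,0],-1],[[0,-0.3,0],[0,0,0],-1],[[0,-0.4,0],[0,0,0],-1],[[0,-0.5,0],[0,0,0],-1],[[0,-0.5,0],[0,0,0],-1],[[0,-0.5,0.2],[0,0,0],-1],[[0,-0.5,0.5],[0,0,0],-1],[[0,-0.5,0.8],[0,0,0],-1],[[0,-0.5,1.0],[0,0,0],-1],[[0,-0.5,1.0],[0,0,0],-1]])

```text
time_s: 4.18
position: [0.5286, -0.2299, 0.2284]
ee_rot: [2.241, 2.187, 0.007]
wrist_force: [0.4, -0.0, 0.3]
gripper_width: -0.001
grasp_force: 0.0
```

>>> jog_arm(deltas=[[[0,0.3,0],[0,0,0],1],[[0,0.6,0],[0,0,0],1],[[0,0.9,0],[0,0,0],1],[[0,1.0,0],[0,0,0],1],[[0,1.0,0],[0,0,0],1],[[0,1.0,0],[0,0,0],1]])

```text
time_s: 4.68
position: [0.5254, -0.1083, 0.2214]
ee_rot: [-2.247, -2.196, 0.001]
wrist_force: [0.4, 0.3, -0.4]
gripper_width: 0.845
grasp_force: 0.0
```

Run:
```python
from station import *
from h import *
for n in('wrist','top'):
    c=capture(n);pickle.dump(c,open(f'pics/{n}1.pkl','wb'));cv2.imwrite(f'pics/{n}1.png',c['img'][:,:,::-1])
a=cv2.imread('pics/top1.png')[182:254,264:368]
cv2.imwrite('pics/topcrop1.png',cv2.resize(a,None,fx=7.5,fy=7.5,interpolation=cv2.INTER_CUBIC))
```

```text
(no output)
```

View pics/wrist1.png

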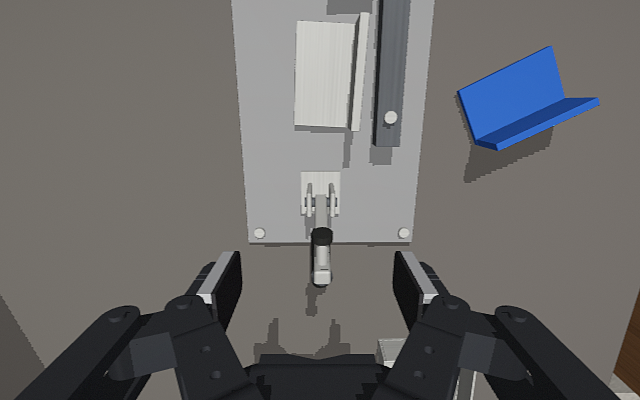

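The wrist view shows the clamp handle fully back. The leg's top outer edge runs from (361,131) to (369,13), the foot corners are (295,125) and (298,21), and the fence's top working edge is around (373,145).

Run:
```python
from h import *
c=pickle.load(open('pics/wrist1.pkl','rb'))
th=-.0245;R=np.array([[np.cos(th),-np.sin(th)],[np.sin(th),np.cos(th)]]);t=np.array([.5428,.0007])
for n,p,z in[('legR',(361,131),.06),('legL',(369,13),.06),('innR',(350,131),.06),('innL',(360,13),.06),('footR',(295,125),.018),('footL',(298,21),.018),('fenceR',(373,145),.035),('bedBL',(249,242),.01),('bedBR',(410,243),.01)]:
    w=ray(c,p,z)[:2];print(n,w.round(4),(R.T@(w-t)*1e3).round(1))
a=c['img'][0:260,230:440,::-1];cv2.imwrite('pics/w1c.png',cv2.resize(a,None,fx=2.3,fy=2.3,interpolation=cv2.INTER_CUBIC))
```

```text
legR [ 0.5667 -0.0597] [ 25.3 -59.8]
legL [0.5717 0.0386] [27.9 38.6]
innR [ 0.5563 -0.0594] [ 15.  -59.8]
innL [0.564  0.0388] [20.3 38.6]
footR [ 0.5018 -0.0556] [-39.6 -57.3]
footL [0.5091 0.043 ] [-34.7  41.5]
fenceR [ 0.5827 -0.0765] [ 41.8 -76.2]
bedBL [ 0.4389 -0.1944] [ -99.1 -197.6]
bedBR [ 0.6358 -0.2004] [  97.9 -198.7]
```

View pics/topcrop1.png

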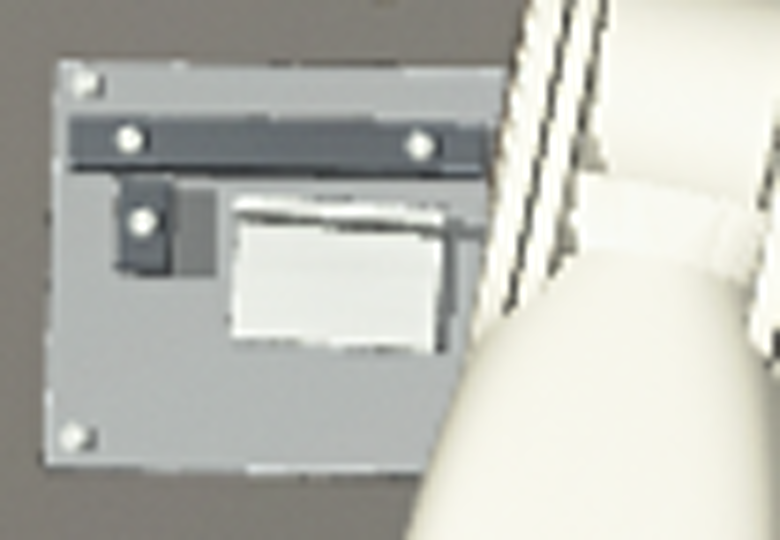

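The clamp is fully open, and both cameras agree on the angle's pose: about 15–17 mm off the fence and 30 mm off the stop. Next I'll grasp the top of the leg.

>>> jog_arm(deltas=[[[0.1,0.25,0],[0,0,0],1],[[0.2,0.5,0],[0,0,0],1],[[0.3,0.75,0],[0,0,0],1],[[0.31,0.83,-0.2],[0,0,0],1],[[0.31,0.83,-0.4],[0,0,0],1],[[0.31,0.83,-0.6],[0,0,0],1],[[0.31,0.83,-0.7],[0,0,0],1],[[0.31,0.83,-0.7],[0,0,0],1],[[0.31,0.83,-0.7],[0,0,0],1]])

```text
time_s: 5.53
position: [0.5623, -0.0105, 0.1369]
ee_rot: [-2.25, -2.191, 0.003]
wrist_force: [0.1, -0.3, 0.5]
gripper_width: 1.002
grasp_force: 0.0
```

Run:
```python
from station import *
o=get_obs();print(o['position'],o['ee_rot'],o['wrist_force'],o['joint_positions'],o['gripper_width'])
```

```text
[ 0.56234546 -0.01052731  0.13691335] [-2.24992151 -2.19068992  0.00254793] [ 0.09439174 -0.26612978  0.46060242] [-1.85989681e-02  4.20471197e-01  8.97755947e-03  1.16138653e+00
 -2.20907744e-04  1.57887323e+00] 1.00178788315104
```

>>> jog_arm(deltas=[[[0.02,0.01,-0.25],[0,0,0],1],[[0.02,0.01,-0.5],[0,0,0],1],[[0.02,0.01,-0.7],[0,0,0],1],[[0.02,0.01,-0.8],[0,0,0],1],[[0.02,0.01,-0.8],[0,0,0],1],[[0.02,0.01,-0.8],[0,0,0],1]])

```text
time_s: 6.03
position: [0.5659, -0.0088, 0.0425]
ee_rot: [2.249, 2.192, 0.001]
wrist_force: [0.2, 0.2, 0.7]
gripper_width: 1.004
grasp_force: 0.0
```

>>> jog_arm(deltas=[[[0,0,0],[0,0,0],-1],[[0,0,0],[0,0,0],-1],[[0,0,0],[0,0,0],-1],[[0,0,0],[0,0,0],-1],[[0,0,0],[0,0,0],-1],[[0,0,0],[0,0,0],-1],[[0,0,0],[0,0,0],-1],[[0,0,0],[0,0,0],-1],[[0,0,0],[0,0,0],-1],[[0,0,0],[0,0,0],-1]])

```text
time_s: 6.87
position: [0.5655, -0.0079, 0.0422]
ee_rot: [2.248, 2.193, 0.001]
wrist_force: [-1.0, 0.2, 4.1]
gripper_width: 0.077
grasp_force: 60.5
```

>>> jog_arm(deltas=[[[0.01,0.03,0],[0,0,0],-1],[[0.02,0.06,0],[0,0,0],-1],[[0.04,0.09,0],[0,0,0],-1],[[0.06,0.12,0],[0,0,0],-1],[[0.08,0.15,0],[0,0,0],-1],[[0.1,0.18,0],[0,0,0],-1],[[0.1,0.2,0],[0,0,0],-1],[[0.1,0.21,0],[0,0,0],-1],[[0.1,0.21,0],[0,0,0],-1]])

```text
time_s: 7.62
position: [0.5778, 0.0168, 0.0422]
ee_rot: [2.248, 2.192, 0.0]
wrist_force: [-0.4, -2.5, 5.6]
gripper_width: 0.072
grasp_force: 60.6
```

>>> jog_arm(deltas=[[[0,0.01,0],[0,0,0],-1],[[0,0.02,0],[0,0,0],-1],[[0,0.02,0],[0,0,0],-1],[[0,0.02,0],[0,0,0],-1]])

```text
time_s: 7.95
position: [0.5777, 0.019, 0.0422]
ee_rot: [2.248, 2.192, 0.0]
wrist_force: [-0.4, -1.5, 4.6]
gripper_width: 0.076
grasp_force: 60.6
```

>>> jog_arm(deltas=[[[0,0.01,0],[0,0,0],-1],[[0,0.02,0],[0,0,0],-1],[[0,0.02,0],[0,0,0],-1],[[0,0.02,0],[0,0,0],-1]])

```text
time_s: 8.28
position: [0.5776, 0.0213, 0.0422]
ee_rot: [2.248, 2.192, 0.0]
wrist_force: [-0.1, -2.8, 4.3]
gripper_width: 0.073
grasp_force: 60.6
```

Friction only so far, so I'll creep further.

>>> jog_arm(deltas=[[[0,0.01,0],[0,0,0],-1],[[0,0.01,0],[0,0,0],-1],[[0,0.01,0],[0,0,0],-1]])

```text
time_s: 8.53
position: [0.5776, 0.0225, 0.0422]
ee_rot: [2.248, 2.192, 0.0]
wrist_force: [0.3, -2.3, 5.1]
gripper_width: 0.077
grasp_force: 60.6
```

>>> jog_arm(deltas=[[[0,0.01,0],[0,0,0],-1],[[0,0.01,0],[0,0,0],-1],[[0,0.01,0],[0,0,0],-1]])

```text
time_s: 8.78
position: [0.5776, 0.0237, 0.0422]
ee_rot: [2.248, 2.192, 0.0]
wrist_force: [-1.2, -2.5, 5.1]
gripper_width: 0.075
grasp_force: 60.6
```

>>> jog_arm(deltas=[[[0,0.01,0],[0,0,0],-1],[[0,0.01,0],[0,0,0],-1],[[0,0.01,0],[0,0,0],-1]])

```text
time_s: 9.03
position: [0.5777, 0.024, 0.0423]
ee_rot: [2.248, 2.191, -0.001]
wrist_force: [0.5, -5.4, 5.4]
gripper_width: 0.08
grasp_force: 60.6
```

The stop was reached at y≈0.024, where the force rose and the motion stalled. Next I'll creep toward the fence.

>>> jog_arm(deltas=[[[0.01,0,0],[0,0,0],-1],[[0.02,0,0],[0,0,0],-1],[[0.02,0,0],[0,0,0],-1],[[0.02,0,0],[0,0,0],-1]])

```text
time_s: 9.37
position: [0.5783, 0.0241, 0.0422]
ee_rot: [2.249, 2.193, -0.005]
wrist_force: [-4.4, -3.8, 9.2]
gripper_width: 0.073
grasp_force: 61.2
```

>>> jog_arm(deltas=[[[0.01,0,0],[0,0,0],-1],[[0.01,0,0],[0,0,0],-1],[[0.01,0,0],[0,0,0],-1]])

```text
time_s: 9.62
position: [0.5792, 0.024, 0.0422]
ee_rot: [2.249, 2.193, -0.006]
wrist_force: [-5.2, -4.7, 9.8]
gripper_width: 0.077
grasp_force: 61.3
```

>>> jog_arm(deltas=[[[0.01,0,0],[0,0,0],-1],[[0.01,0,0],[0,0,0],-1],[[0.01,0,0],[0,0,0],-1]])

```text
time_s: 9.87
position: [0.5803, 0.024, 0.0422]
ee_rot: [2.249, 2.193, -0.006]
wrist_force: [-4.6, -4.8, 10.2]
gripper_width: 0.076
grasp_force: 61.2
```

>>> jog_arm(deltas=[[[0.01,0,0],[0,0,0],-1],[[0.01,0,0],[0,0,0],-1],[[0.01,0,0],[0,0,0],-1]])

```text
time_s: 10.12
position: [0.5815, 0.024, 0.0422]
ee_rot: [2.249, 2.193, -0.006]
wrist_force: [-3.9, -5.3, 9.2]
gripper_width: 0.077
grasp_force: 61.2
```

>>> jog_arm(deltas=[[[0.01,0,0],[0,0,0],-1],[[0.01,0,0],[0,0,0],-1],[[0.01,0,0],[0,0,0],-1]])

```text
time_s: 10.37
position: [0.5827, 0.024, 0.0422]
ee_rot: [2.249, 2.193, -0.006]
wrist_force: [-3.7, -4.3, 9.5]
gripper_width: 0.077
grasp_force: 61.2
```

>>> jog_arm(deltas=[[[0.01,0,0],[0,0,0],-1],[[0.01,0,0],[0,0,0],-1],[[0.01,0,0],[0,0,0],-1]])

```text
time_s: 10.62
position: [0.5839, 0.024, 0.0422]
ee_rot: [2.25, 2.193, -0.006]
wrist_force: [-6.1, -5.0, 9.4]
gripper_width: 0.071
grasp_force: 61.2
```

>>> jog_arm(deltas=[[[0.01,0,0],[0,0,0],-1],[[0.01,0,0],[0,0,0],-1],[[0.01,0,0],[0,0,0],-1]])

```text
time_s: 10.87
position: [0.5847, 0.0239, 0.0422]
ee_rot: [-2.249, -2.193, 0.007]
wrist_force: [-5.6, -5.7, 10.2]
gripper_width: 0.077
grasp_force: 61.4
```

>>> jog_arm(deltas=[[[0.005,0,0],[0,0,0],-1],[[0.01,0,0],[0,0,0],-1],[[0.01,0,0],[0,0,0],-1]])

```text
time_s: 11.12
position: [0.5848, 0.024, 0.0422]
ee_rot: [-2.248, -2.192, 0.009]
wrist_force: [-8.4, -4.4, 13.6]
gripper_width: 0.076
grasp_force: 61.8
```

The fence is in contact too. Now I'll release, lift, turn 90° and set the fingers about half open for the two-finger diagonal push.

>>> jog_arm(deltas=[[[0,0,0],[0,0,0],1],[[0,0,0],[0,0,0],1],[[0,0,0],[0,0,0],1],[[0,0,0],[0,0,0],1],[[0,0,0.1],[0,0,0],1],[[0,0,0.3],[0,0,0],1],[[0,0,0.5],[0,0,0],1],[[0,0,0.7],[0,0,0],1],[[0,0,0.7],[0,0,0],1]])

```text
time_s: 11.87
position: [0.5915, 0.0259, 0.1309]
ee_rot: [2.244, 2.19, 0.011]
wrist_force: [1.5, -0.6, 0.1]
gripper_width: 0.999
grasp_force: 0.0
```

>>> jog_arm(deltas=[[[-0.1,0,0.1],[0,0,0.02],0.1],[[-0.2,0,0.1],[0,0,0.04],0.1],[[-0.3,0,0.1],[0,0,0.06],0.1],[[-0.3,-0.04,0.1],[0,0,0.08],0.1],[[-0.3,-0.04,0.1],[0,0,0.1],0.1],[[-0.3,-0.04,0.1],[0,0,0.12],0.1],[[-0.3,-0.04,0.1],[0,0,0.14],0.1],[[-0.3,-0.04,0.1],[0,0,0.16],0.1],[[-0.3,-0.04,0.1],[0,0,0.18],0.1],[[-0.3,-0.04,0.1],[0,0,0.2],0.1],[[-0.3,-0.04,0.1],[0,0,0.22],0.1]])

```text
time_s: 12.78
position: [0.5517, 0.0209, 0.1369]
ee_rot: [-0.336, -3.123, 0.0]
wrist_force: [-0.1, 0.3, -0.2]
gripper_width: 0.552
grasp_force: 0.0
```

>>> jog_arm(deltas=[[[0,0,0],[0,0,0.015],0.1],[[0,0,0],[0,0,0.03],0.1],[[0,0,0],[0,0,0.03],0.1],[[0,0,0],[0,0,0.03],0.1]])

```text
time_s: 13.12
position: [0.5517, 0.0209, 0.1371]
ee_rot: [-0.054, -3.14, -0.0]
wrist_force: [-0.6, -0.0, -0.3]
gripper_width: 0.552
grasp_force: 0.0
```

Run:
```python
from station import *
from h import *
o=get_obs();print(o['time_s'],o['position'],o['ee_rot'],o['wrist_force'],o['joint_positions'],o['gripper_width'])
for n in('wrist','top'):
    c=capture(n);pickle.dump(c,open(f'pics/{n}2.pkl','wb'));cv2.imwrite(f'pics/{n}2.png',c['img'][:,:,::-1])
```

```text
13.1167 [0.55173736 0.02088925 0.13708987] [-5.37450944e-02 -3.14034125e+00 -1.17557229e-04] [-0.58642217 -0.00672742 -0.33038766] [ 3.77778266e-02  4.00065266e-01 -2.20551578e-02  1.14946213e+00
  1.18170831e-04  7.20032631e-02] 0.551928774738952
```

View pics/wrist2.png

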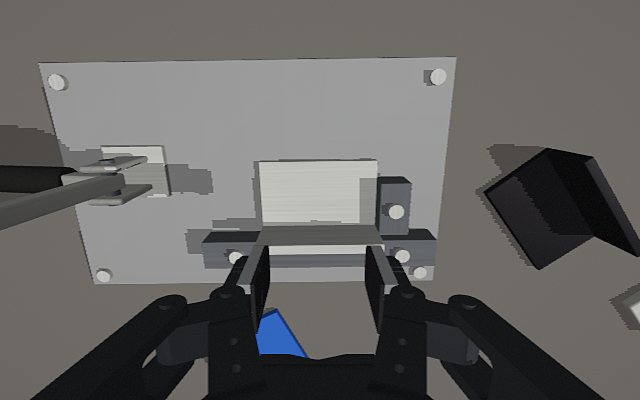

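The angle sits square in the corner, with its end against the stop at about (378,200) and its leg along the fence. Next I'll descend onto the foot.

>>> jog_arm(deltas=[[[0,-0.02,-0.25],[0,0,0.0015],0.1],[[0,-0.02,-0.5],[0,0,0.0015],0.1],[[0,-0.02,-0.7],[0,0,0.0015],0.1],[[0,-0.02,-0.85],[0,0,0.0015],0.1],[[0,-0.02,-0.9],[0,0,0.0015],0.1],[[0,-0.02,-0.9],[0,0,0.0015],0.1]])

```text
time_s: 13.72
position: [0.5503, 0.0183, 0.0279]
ee_rot: [-0.037, -3.137, 0.0]
wrist_force: [0.2, 0.3, -0.2]
gripper_width: 0.551
grasp_force: 0.0
```

>>> jog_arm(deltas=[[[0.03,0,-0.02],[0,0,0],0.1],[[0.06,0,-0.04],[0,0,0],0.1],[[0.08,0,-0.05],[0,0,0],0.1],[[0.08,0,-0.05],[0,0,0],0.1]])

```text
time_s: 14.05
position: [0.5632, 0.0184, 0.0247]
ee_rot: [0.036, 3.139, 0.0]
wrist_force: [-0.6, -0.1, 0.1]
gripper_width: 0.551
grasp_force: 0.0
```

>>> jog_arm(deltas=[[[0.01,0,-0.02],[0,0,0],0.1],[[0.02,0,-0.02],[0,0,0],0.1],[[0.02,0,-0.02],[0,0,0],0.1]])

```text
time_s: 14.3
position: [0.5642, 0.0183, 0.0215]
ee_rot: [0.036, 3.141, 0.0]
wrist_force: [0.4, -0.3, -0.1]
gripper_width: 0.549
grasp_force: 0.0
```

>>> jog_arm(deltas=[[[0.01,0,-0.02],[0,0,0],0.1],[[0.01,0,-0.03],[0,0,0],0.1],[[0.01,0,-0.03],[0,0,0],0.1]])

```text
time_s: 14.55
position: [0.5648, 0.0183, 0.0173]
ee_rot: [-0.036, -3.141, 0.0]
wrist_force: [-0.8, -0.6, 0.2]
gripper_width: 0.546
grasp_force: 0.0
```

>>> jog_arm(deltas=[[[0.01,0,-0.01],[0,0,0],0.1],[[0.01,0,-0.01],[0,0,0],0.1],[[0.01,0,-0.01],[0,0,0],0.1]])

```text
time_s: 14.8
position: [0.5663, 0.0183, 0.0164]
ee_rot: [-0.036, -3.141, 0.0]
wrist_force: [-0.8, 0.5, 0.6]
gripper_width: 0.545
grasp_force: 0.0
```

>>> jog_arm(deltas=[[[0.01,0,-0.01],[0,0,0],0.1],[[0.01,0,-0.01],[0,0,0],0.1],[[0.01,0,-0.01],[0,0,0],0.1]])

```text
time_s: 15.05
position: [0.5676, 0.0183, 0.0156]
ee_rot: [0.036, 3.141, 0.0]
wrist_force: [-1.0, 0.3, 2.5]
gripper_width: 0.551
grasp_force: 1.0
```

>>> jog_arm(deltas=[[[0.01,0,0],[0,0,0],0.1],[[0.01,0,0],[0,0,0],0.1],[[0.01,0,0],[0,0,0],0.1]])

```text
time_s: 15.3
position: [0.5684, 0.0183, 0.0156]
ee_rot: [-0.036, -3.141, -0.0]
wrist_force: [-2.9, -0.3, 5.4]
gripper_width: 0.551
grasp_force: 2.2
```

>>> jog_arm(deltas=[[[0.01,0,0],[0,0,0],0.1],[[0.01,0,0],[0,0,0],0.1],[[0.01,0,0],[0,0,0],0.1]])

```text
time_s: 15.55
position: [0.5684, 0.0184, 0.0156]
ee_rot: [-0.036, -3.139, 0.0]
wrist_force: [-6.7, -0.1, 8.6]
gripper_width: 0.551
grasp_force: 2.6
```

>>> jog_arm(deltas=[[[0.01,0,0],[0,0,0],0.1],[[0.01,0,0],[0,0,0],0.1],[[0.01,0,0],[0,0,0],0.1]])

```text
time_s: 15.8
position: [0.5684, 0.0184, 0.0156]
ee_rot: [-0.035, -3.137, 0.0]
wrist_force: [-8.8, -0.2, 11.6]
gripper_width: 0.549
grasp_force: 4.2
```

>>> jog_arm(deltas=[[[0.01,0,-0.005],[0,0,0],0.1],[[0.02,0,-0.01],[0,0,0],0.1],[[0.03,0,-0.01],[0,0,0],0.1],[[0.03,0,-0.01],[0,0,0],0.1]])

```text
time_s: 16.13
position: [0.5683, 0.0184, 0.0156]
ee_rot: [-0.035, -3.13, 0.0]
wrist_force: [-19.4, -0.1, 25.9]
gripper_width: 0.551
grasp_force: 9.5
```

>>> jog_arm(deltas=[[[0.01,0,0],[0,0,0],0.1],[[0.02,0,0],[0,0,0],0.1],[[0.02,0,0],[0,0,0],0.1],[[0.02,0,0],[0,0,0],0.1]])

```text
time_s: 16.47
position: [0.5683, 0.0183, 0.0156]
ee_rot: [-0.035, -3.126, 0.0]
wrist_force: [-27.0, 0.2, 31.2]
gripper_width: 0.551
grasp_force: 10.8
```

Run:
```python
from station import *
from h import *
o=get_obs();print(o['time_s'],o['position'],o['ee_rot'],o['wrist_force'],o['gripper_width'],o['grasp_force'])
for n in('wrist','top'):
    c=capture(n);pickle.dump(c,open(f'pics/{n}3.pkl','wb'));cv2.imwrite(f'pics/{n}3.png',c['img'][:,:,::-1])
t=cv2.resize(cv2.imread('pics/top3.png')[182:254,264:368],None,fx=6,fy=6,interpolation=cv2.INTER_CUBIC)
cv2.imwrite('pics/t3.png',t)
```

```text
16.4667 [0.56828652 0.01833787 0.01562506] [-3.51872859e-02 -3.12600587e+00  1.29502533e-04] [-27.01397731   0.20503455  31.17231412] 0.55057639158144 10.782413848210126
```

View pics/wrist3.png

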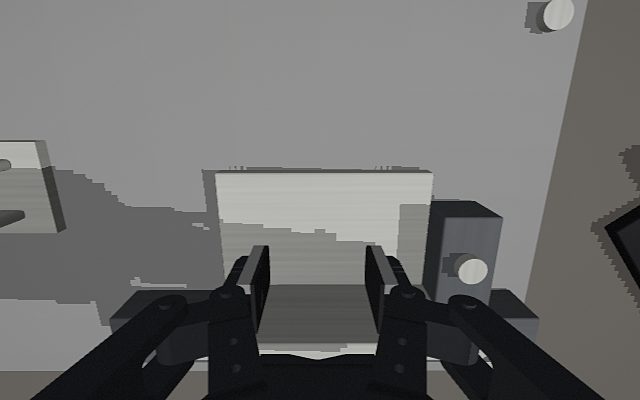

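View pics/t3.png

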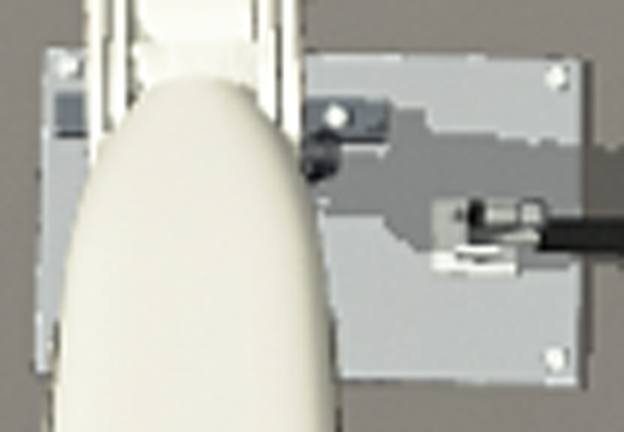

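Run:
```python
from h import *
th=-.0245;R=np.array([[np.cos(th),-np.sin(th)],[np.sin(th),np.cos(th)]]);t=np.array([.5428,.0007])
for k in '23':
    c=pickle.load(open(f'pics/wrist{k}.pkl','rb'))
    def W(x,y,z): return np.r_[R@np.array([x,y])+t,z]
    P={'footL':(-.02,-.03,.018),'footR':(-.02,.07,.018),'footR-3':(-.02,.067,.018),'stop face top':(-.0045,.07,.035),'stop face foot':(-.0045,.07,.01)}
    for n,p in P.items(): print(k,n,proj(c,W(*p))[0].round(1))
a=cv2.imread('pics/wrist3.png')[150:310,380:520]
b=cv2.imread('pics/wrist2.png')[150:245,340:420]
cv2.imwrite('pics/cmp.png',np.hstack([cv2.resize(a,(420,480),interpolation=cv2.INTER_CUBIC),cv2.resize(b,(380,480),interpolation=cv2.INTER_CUBIC)]))
```

```text
2 footL [255.6 162.9]
2 footR [375.3 161.7]
2 footR-3 [371.7 161.7]
2 stop face top [378.2 184.8]
2 stop face foot [372.9 177.6]
3 footL [209.2 174.9]
3 footR [429.3 175.2]
3 footR-3 [422.6 175.2]
3 stop face top [439.3 220.3]
3 stop face foot [420.5 202.7]
```

View pics/cmp.png

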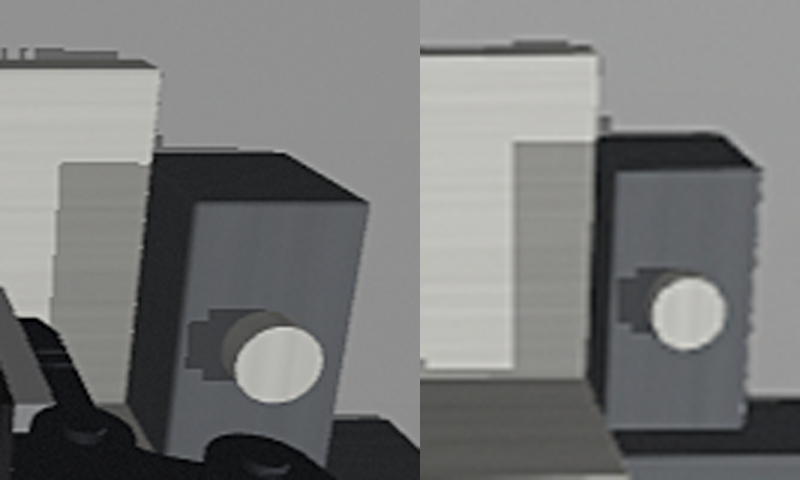

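The foot's end meets the stop with no bed showing between them, and the leg is against the fence. The clamp is back, and the push is steady at 27 N toward the fence and 31 N down.

```bash
python3 -c "
from station import *
print(hand_in())"
```

```text
the job is handed in; nothing more can be done
None
```

I handed the job in at about 16.5 s: the clamp is fully back, the angle is square against the fence and stop, and the fingers are still pressing it with about 27 N toward the fence and 31 N down; no verdict came back.

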